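# Clear the ball knobs out of the curved T-slot and box them

### The job

Put the carving jig's ball knobs away: take the prying blade from its cork mat, slip it into the notch and lever the hardware box's lid up with it, and open the lid wide. Slide every red ball knob along the curved T-slot to the exit gap, lift it out there and put it in the box; when all are in, shut the lid fully. Leave the blade lying flat on its cork mat and the other things on the bench where they are.

Things in the scene. Friction and masses are not known exactly. Their poses are not given: they have to be found in the camera images.
- jig: fixed plywood base 190 x 232 x 12 mm carrying a curved aluminium T-slot track; origin under its centre, z up. In its frame the track's centre line is an arc of radius 85 mm about (-35, 0) mm, from the blind end at +118 degrees (counted from the jig's +x towards its +y) clockwise to the exit gap at -95 degrees
- arc_center (a point): centre of the track's arc (dark hub with brass pin), at the height of the lips' top, 27 mm above the bench; axes as the jig's. Slot floor 12 mm above the bench; slot between the lips 18 mm wide; the 6 mm thick lips overhang the knobs' feet, so a knob comes up only at the exit gap. The track is waxed (friction 0.18): knobs slide freely, 4 mm of side play
- exit_gap (a point): middle of the exit gap, a 48 x 48 mm square well framed by brass bars at the track's end, at the level of its top (27 mm above the bench; floor 15 mm lower). The lips end 24 mm before this point, a brass stop stands 24 mm beyond it; a knob's foot, 34 mm across, clears the lips with its axis within 5 mm of this point
- box: fixed wooden hardware box, outside 120 (x) x 200 (y) x 66 mm high without lid, walls 6 mm, floor 5 mm thick; origin under its centre, z up, front with the pry notch facing its -x, hinge along its +x rim
- notch (a point): middle of the pry notch in the outer face of the box's front wall, right under the lid: 64 mm wide (y), 14 mm high, its sill 52 mm and the lid's underside 66 mm above the bench, this point 59 mm; going in means going along +x
- hinge (a point): middle of the lid's hinge axis, on the top outer edge of the box's +x wall, 66 mm above the bench; y along the axis
- lid (a joint): angle of the box's lid, 0 = shut, grows as it opens upward and over to +x, stop at 1.75; a stiff hinge (about 0.13 N m) holds the 0.12 kg lid wherever it is left. The lid is a 124 x 200 x 7 mm flat board without a handle
- lid_edge (a point): middle of the lid's free front edge, half-way through its thickness, 124 mm from the hinge axis (when shut, 4 mm in front of the box)
- mat: fixed cork mat 220 (x) x 90 (y) x 4 mm, the blade's place; origin under its centre
- blade_grip (a point): loose prying blade, lying flat; this point is in its wooden handle, half-way up (12 mm above its underside) and near its centre of mass. Its +x points along the tool to the blade's tip, z up out of its upper side. Handle 90 long (from 62 mm behind to 28 mm ahead of this point), 30 wide, 24 mm high; the whole weighs about 90 g
- blade_tip (a point): middle of the blade's front end, 80 mm ahead of blade_grip and at the same height; the steel blade is 22 mm wide, 3 mm thick, flat (level) and stands 47 mm out of a short brass ferrule that ends 33 mm ahead of blade_grip
- K0_ball (a point): ball knob (present or not): red ball 32 mm across on a 10 mm steel stem with a round steel foot 34 mm across, 6 mm thick; this point is the ball's centre, 40 mm above the underside of the foot along its z axis (52 mm above the bench while in the track); 60 g
- K1_ball (a point): ball knob (present or not): red ball 32 mm across on a 10 mm steel stem with a round steel foot 34 mm across, 6 mm thick; this point is the ball's centre, 40 mm above the underside of the foot along its z axis (52 mm above the bench while in the track); 60 g
- K2_ball (a point): ball knob (present or not): red ball 32 mm across on a 10 mm steel stem with a round steel foot 34 mm across, 6 mm thick; this point is the ball's centre, 40 mm above the underside of the foot along its z axis (52 mm above the bench while in the track); 60 g
- K3_ball (a point): ball knob (present or not): red ball 32 mm across on a 10 mm steel stem with a round steel foot 34 mm across, 6 mm thick; this point is the ball's centre, 40 mm above the underside of the foot along its z axis (52 mm above the bench while in the track); 60 g
- K4_ball (a point): ball knob (present or not): red ball 32 mm across on a 10 mm steel stem with a round steel foot 34 mm across, 6 mm thick; this point is the ball's centre, 40 mm above the underside of the foot along its z axis (52 mm above the bench while in the track); 60 g
- mallet: turned wooden carver's mallet, 80 mm across, 215 mm tall, standing upright; bystander; origin at its underside
- glue: white glue bottle, 56 mm across, 140 mm tall, standing; bystander; origin at its underside
- chisel: dark-handled carving tool, 200 mm long, lying on the bench; bystander
- brush: dusting brush lying on the bench; bystander
- offcut: dark wood offcut 90 x 50 x 22 mm; bystander
- sander: cork sanding block 110 x 60 x 35 mm; bystander
Not all that is in view belongs to the job. What is shaped like the part that bears K0_ball but orange is not meant.

How it is judged:
By the outcome, as a careful person would: the job done as asked, in the order asked, and still so for the second after the job is handed in, with the robot touching nothing.
Of K0, K1, K2, K3, K4 only 3 to 4 are there at a start; the rules pass over those that are not, and their reading is None.
At some moment in a run one of blade may be knocked a few centimetres aside while the robot is not near it.
Once in a run the grip may slacken for a moment while it holds something.
It also fails if it takes over 210 s, if anything falls off the work surface, if the arm or the gripper's body presses on something with over 40 N, if the wrist force passes 120 N, or if a joint passes its speed limit or range.

### The arm

A 6-joint arm with a two-finger parallel gripper is mounted at the origin on the work surface. World frame = base frame: x ahead of the robot, y to its left, z up, the work surface at z = 0. Lengths are in m, angles in rad, forces in N, time in s.
With the tool pointing down it reaches from about 0.425 to 0.95 m from the base axis. Payload 3.5 kg.
Tool frame: the origin (TCP) lies midway between the tips of the shut fingers; the grasp point (between the pads) lies 19 mm behind it; z points along the fingers, y is the line along which they close (so a half turn about z gives the same grasp; the last joint's range is limited). The gripper opens to 85 mm and grips with 20 to 120 N. Pads are 22 mm wide; open, the fingers measure 114 mm over their backs; the gripper's body (76 mm by 85 mm) begins 54 mm behind the grasp point. The pads swing forward as they close: fully open they stand 13 mm farther back than shut.
Start: joints at [1.147, 0.286, 1.577, -0, 1.279, -0.15], TCP at [0.182, 0.65, 0.231] pointing down, gripper open.
Joint ranges: [-2.77, 2.77], [-0.9, 2.22], [0.21, 2.48], [-1.53, 4.67], [0.24, 2.81], [-2.84, 2.84]. Speed limits (rad/s): [2.79, 2.79, 3.14, 3.14, 3.14, 3.14].

### API

Orientations are given as a unit quaternion [x, y, z, w].
In Python, from plant import ctrl, cams, order gives the robot as it stands.
- The arm moves only by the tool move_arm, never from a script. Its argument "plan" is one flat list of numbers, 7 for each row, row after row: the shift along the world's x, y, z in mm, then the turn, a rotation vector about the world's x, y, z in degrees, then the finger opening in mm, from 0 to 85.4. A call has 1 to 12 rows; each row shifts and turns the commanded pose from where the row before left it; what a row does not reach is not made up. A row lasts 1/10 s, in which the tool goes at most 50 mm and 8.59 degrees, less where a joint would pass 70% of its speed; a pose out of reach is approached as far as the arm can. A call is refused whole if a number of a shift passes 50 or a number of a turn 8.59, either way. A call with a gripper value outside its range is refused whole. The fingers move at their own pace and stop on an object; "newtons" is the grip in N (left out, the last holds). Time passes only in rows, so rows that do not move let the fingers close. It gives the time, the measured TCP pose, the force, the opening and the grip force at its end, in the units of the state.
- ctrl.get_state(): the state, without advancing time (a new reading comes with each control period).
- cams.read_camera(name): name is "scene" or "side" or "wrist"; returns a dict with "color" (400x640x3 uint8, red, green, blue), "fov_y" (degrees; the focal length in pixels is half the picture's height over the tangent of half this angle, whatever the lens; pixels are square), "cx", "cy" (the principal point, pixels), "k1" (the pictures are not rectified: a ray, as slopes to the right and down, at radius r is drawn at 1 + k1 r^2 times it, then the intrinsics apply), "origin" and "orientation" of the camera in the world; the wrist camera has in their place "T_tool_cam" (4x4, takes a point from camera to tool coordinates, whose origin is the TCP and whose axes are the flange's). Camera axes: x right, y up, looking along -z (the intrinsics and any distortion apply to the point x, -y, -z); pixel columns grow to the right and rows downward; lengths in m; the calibration is good to about 2 mm. A picture is of the moment at which its call begins: read the wrist's pose just before it. There is no depth.
- order.sign_off(): hands the job in; it is judged then, once.
The state is a dict: "time": time; "qpos": joint angles; "dq": joint speeds; "joint_efforts": joint torques, N m; "eef_pos": TCP position; "tcp_rot": TCP orientation; "contact_force": force on the tool from outside, world axes, zero at the start; "wrist_torque": the same for the moment, N m; "opening": opening from 0.0 (shut) to 1.0 (fully open); "finger_force": force on a finger pad.
Only numpy, scipy, OpenCV 4.12 (cv2) and the standard library are available. Lean on these libraries where they do the work, as an engineer would, in place of code of your own. Each camera call takes 0.05 s, during which the arm holds its last target. There are 200 camera calls.

## Working session

There is one attempt and no reset: what is moved stays moved. The work goes in short steps, Python scripts to look and compute and a tool call to move; the robot and the scene stay as the last step left them, time stands still between calls to the robot, and variables do not carry over. Pictures are saved under pics/ and viewed, at most 14 in all, crops included, and the job is handed in when it is done.

Besides the shell and the picture viewer there is one more tool, called after "Call:" by a JSON object that holds its "method" and its "body", one argument or row to a line. move_arm: Moves the arm, as the interface text tells. Its arguments: {"type":"object","properties":{"plan":{"type":"array","items":{"type":"number"}},"newtons":{"type":"number"}},"required":["plan"]}

```bash
ls; mkdir -p pics
cat > h.py <<'E'
import numpy as np, cv2
from scipy.spatial.transform import Rotation as R
from plant import ctrl,cams,order
def cam(n):
    s=ctrl.get_state(); c=cams.read_camera(n)
    if n=='wrist':
        T=np.eye(4);T[:3,:3]=R.from_quat(s['tcp_rot']).as_matrix();T[:3,3]=s['eef_pos'];T=T@np.array(c['T_tool_cam'])
        c['o'],c['R']=T[:3,3],T[:3,:3]
    else: c['o'],c['R']=np.array(c['origin']),R.from_quat(c['orientation']).as_matrix()
    c['f']=200/np.tan(np.radians(c['fov_y'])/2); return c
def ray(c,u,v):
    d=np.array([(u-c['cx'])/c['f'],(v-c['cy'])/c['f']]);x=d.copy()
    for _ in range(20): x=d/(1+c['k1']*(x@x))
    r=c['R']@np.array([x[0],-x[1],-1]); return r/np.linalg.norm(r)
def onz(c,u,v,z):
    r=ray(c,u,v); return c['o']+r*(z-c['o'][2])/r[2]
def proj(c,p):
    q=c['R'].T@(np.array(p)-c['o']); x=np.array([q[0],-q[1]])/-q[2]; x=x*(1+c['k1']*(x@x)); return x*c['f']+[c['cx'],c['cy']]
def tri(c1,p1,c2,p2):
    A=np.zeros((3,3));b=np.zeros(3)
    for c,p in((c1,p1),(c2,p2)):
        r=ray(c,*p);M=np.eye(3)-np.outer(r,r);A+=M;b+=M@c['o']
    return np.linalg.solve(A,b)
def save(c,n): cv2.imwrite('pics/'+n+'.png',cv2.cvtColor(c['color'],cv2.COLOR_RGB2BGR))
E
python3 - <<'E'
from h import *
for n in('scene','side','wrist'):
    c=cam(n);save(c,n+'0');print(n,c['o'],c['f'],c['k1'],c['cx'],c['cy']);print(c['R'])
print(ctrl.get_state())
E
```

```text
pics
scene [0.99353754 0.68407699 0.76106137] 397.5352151351948 -0.028270307369450166 318.5779764164798 201.14060540144297
[[-0.80269855 -0.38512822  0.45535841]
 [ 0.5963111  -0.50627861  0.62297274]
 [-0.00938616  0.7715946   0.63604534]]
side [-0.01655777 -0.85046614  0.7393422 ] 405.9037361327643 0.003075296544607194 319.640081439168 202.07571715544657
[[ 0.86158193  0.26063618 -0.4355977 ]
 [-0.50700185  0.48412651 -0.71314139]
 [ 0.02501395  0.83527858  0.54925768]]
wrist [0.10394425 0.67131198 0.37230125] 279.60246327193005 -0.045407445082799695 316.5368640043337 199.6443654011018
[[ 0.27130935 -0.91398535 -0.30169854]
 [ 0.96249078  0.25709622  0.08667779]
 [-0.00165668 -0.31389856  0.94945508]]
{'time': 0.15, 'qpos': array([ 1.14698045e+00,  2.87057925e-01,  1.57784655e+00,  1.69860203e-05,
        1.27859306e+00, -1.50005156e-01]), 'dq': array([-0.00096084, -0.00208891, -0.00311369,  0.00030402,  0.00032319,
       -0.00041752]), 'joint_efforts': array([ 8.41728452e-04, -4.06608582e+01, -2.93138909e+01, -1.47293613e-04,
        4.03537997e-03, -8.28409981e-06]), 'eef_pos': array([0.18227968, 0.6493913 , 0.23019792]), 'tcp_rot': array([ 1.36480457e-01,  9.90642306e-01, -9.11205187e-04, -2.77329442e-04]), 'contact_force': array([-0.79796494,  0.21614781, -0.04913396]), 'wrist_torque': array([ 0.00131639, -0.01052387,  0.01863343]), 'finger_force': 0.0, 'opening': 1.001422479598588}
```

View pics/scene0.png

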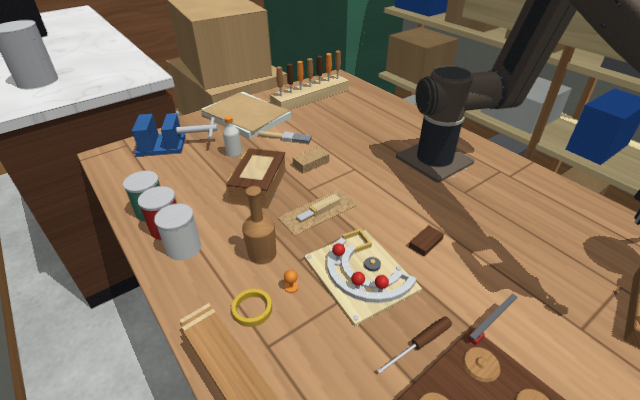

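View pics/side0.png

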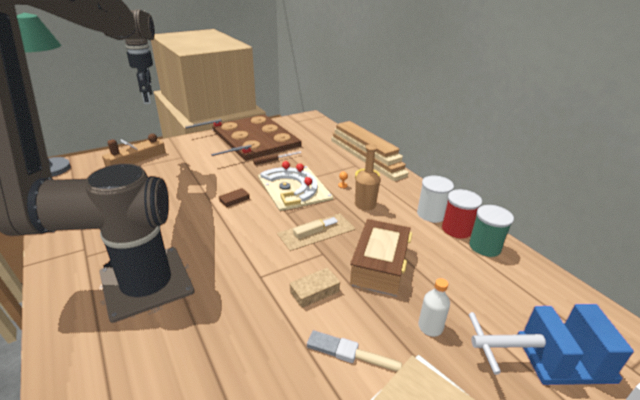

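The scene view shows the jig (362,272) with red knobs at (339,250), (358,279) and (382,282), and the exit gap near (357,242). The blade is on its mat at (318,210), the box at (257,172), the mallet at (260,235), and the orange decoy at (291,280). I'll take enlarged crops to get corners.

Run:
```python
import cv2
a=cv2.imread('pics/scene0.png')[140:330,220:430]; b=cv2.imread('pics/side0.png')[150:300,225:425]
cv2.imwrite('pics/a.png',cv2.resize(a,(630,570),interpolation=cv2.INTER_CUBIC))
cv2.imwrite('pics/b.png',cv2.resize(b,(800,600),interpolation=cv2.INTER_CUBIC))
```

```text
(no output)
```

View pics/a.png

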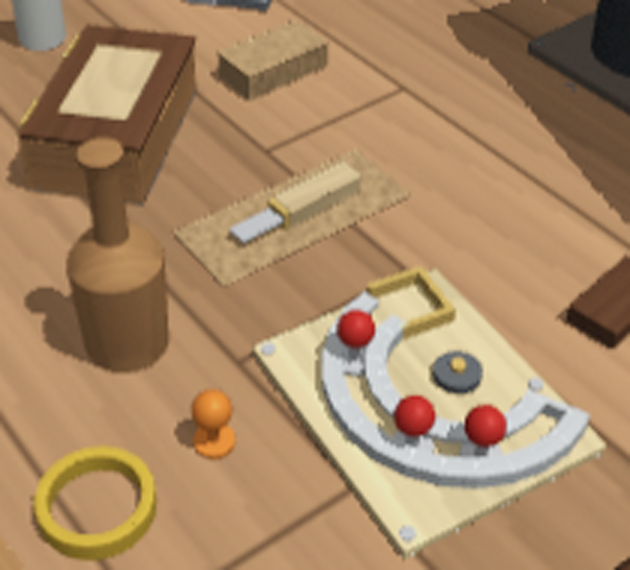

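View pics/b.png

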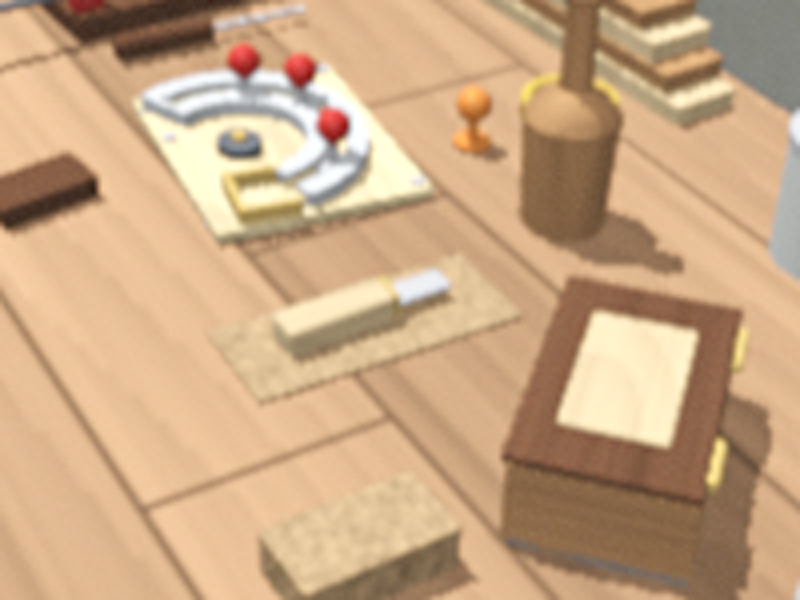

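Crop a (scale 3, offset 220,140) and crop b (scale 4, offset 225,150) both show the lid, mat, jig and gap corners clearly. The hinges are on the right of the box in b. There are three red knobs.

Run:
```python
from h import *
cs,cd=cam('scene'),cam('side')
S=lambda x,y:(220+(x+.5)/3-.5,140+(y+.5)/3-.5); D=lambda x,y:(225+(x+.5)/4-.5,150+(y+.5)/4-.5)
def show(n,ps,pd,z):
    print(n)
    for p in ps: print('  s',onz(cs,*S(*p),z)[:2].round(3))
    for p in pd: print('  d',onz(cd,*D(*p),z)[:2].round(3))
show('lid',[(88,27),(197,40),(132,150),(22,134)],[(570,277),(742,310),(702,497),(505,458)],.073)
show('mat',[(175,235),(350,153),(410,192),(222,284)],[(213,335),(460,255),(520,318),(262,402)],.004)
show('jig',[(255,350),(432,272),(605,440),(410,555)],[(137,100),(320,65),(437,188),(222,240)],.012)
show('gap',[(368,287),(422,268),(455,305),(408,327)],[(222,172),(275,167),(303,205),(237,213)],.027)
show('hub',[(458,365)],[(240,137)],.027)
show('blade tip, handle end',[(238,235),(355,172)],[(447,285),(283,330)],.016)
for n,c in(('s',cs),('d',cd)):
    h=cv2.cvtColor(c['color'],cv2.COLOR_RGB2HSV)
    m=((h[...,0]<4)|(h[...,0]>174))&(h[...,1]>190)&(h[...,2]>90)
    k,_,st,ce=cv2.connectedComponentsWithStats(m.astype(np.uint8))
    for i in range(1,k):
        if st[i,4]>25: print(n,ce[i],st[i,4],onz(c,*ce[i],.052)[:2].round(3))
```

```text
lid
  s [ 0.521 -0.343]
  s [ 0.441 -0.248]
  s [ 0.594 -0.125]
  s [ 0.666 -0.211]
  d [ 0.586 -0.123]
  d [ 0.668 -0.212]
  d [ 0.523 -0.343]
  d [ 0.44  -0.258]
mat
  s [ 0.589 -0.067]
  s [ 0.378 -0.065]
  s [0.369 0.02 ]
  s [0.59  0.016]
  d [0.373 0.018]
  d [0.589 0.018]
  d [ 0.584 -0.073]
  d [ 0.37  -0.067]
jig
  s [0.617 0.106]
  s [0.434 0.125]
  s [0.453 0.349]
  s [0.642 0.335]
  d [0.458 0.353]
  d [0.636 0.335]
  d [0.619 0.1  ]
  d [0.428 0.116]
gap
  s [0.503 0.116]
  s [0.449 0.127]
  s [0.457 0.179]
  s [0.506 0.174]
  d [0.462 0.185]
  d [0.504 0.171]
  d [0.498 0.11 ]
  d [0.446 0.124]
hub
  s [0.501 0.231]
  d [0.5   0.229]
blade tip, handle end
  s [ 0.548 -0.019]
  s [ 0.402 -0.026]
  d [ 0.549 -0.025]
  d [ 0.414 -0.015]
s [150.55       215.98333333] 60 [ 0.886 -0.236]
s [153.62068966 229.51724138] 29 [ 0.898 -0.177]
s [338.47058824 249.43529412] 85 [0.558 0.168]
s [357.62264151 278.5       ] 106 [0.58  0.265]
s [380.97087379 281.7184466 ] 103 [0.544 0.303]
```

Call:
{"method": "move_arm", "body": {
  "plan": [29,-37.5,0,0,0,1.35,85,29,-37.5,0,0,0,1.35,85,29,-37.5,0,0,0,1.35,85,29,-37.5,0,0,0,1.35,85,29,-37.5,0,0,0,1.35,85,29,-37.5,0,0,0,1.35,85,29,-37.5,0,0,0,1.35,85,29,-37.5,0,0,0,1.35,85,29,-37.5,0,0,0,1.35,85,29,-37.5,0,0,0,1.35,85,29,-37.5,0,0,0,1.35,85,29,-37.5,0,0,0,1.35,85],
  "newtons": 60
}}

```text
time: 1.45
eef_pos: [0.5313, 0.1981, 0.2315]
tcp_rot: [-0.005, 1.0, 0.0, 0.0]
contact_force: [0.3, 0.5, 0.9]
opening: 0.996
finger_force: 0.0
```

Run:
```python
from h import *
c=cam('wrist');save(c,'w1');print(ctrl.get_state()['eef_pos'])
cs=cam('scene');S=lambda x,y:(220+x/3,140+y/3)
print('mallet',onz(cs,*S(122,345),0),'orange',onz(cs,*S(213,440),0),onz(cs,*S(270,90),0))
```

```text
[0.53540522 0.19274579 0.23156806]
mallet [0.69907394 0.02396065 0.        ] orange [0.69294735 0.15686313 0.        ] [ 0.37424238 -0.20941126  0.        ]
```

View pics/w1.png

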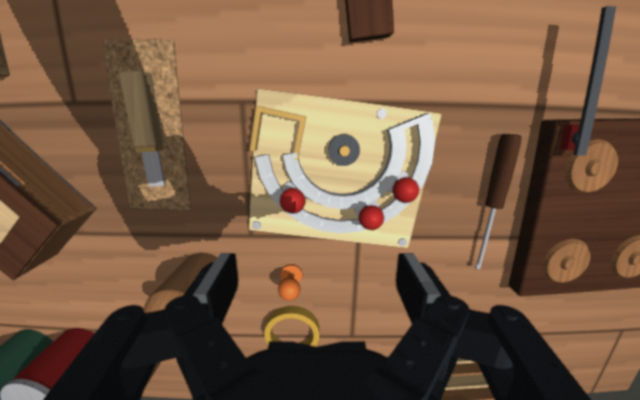

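The wrist view shows the hub pin at (344,151), the gap frame near (278,130), balls at (292,201), (371,217) and (405,189), and the blade from (140,75) to (155,185). The arm was still settling, so I'm retaking it with the arm at rest and enlarging.

Run:
```python
from h import *
import pickle
c=cam('wrist');pickle.dump(c,open('w2.pkl','wb'));print(c['o'],ctrl.get_state()['eef_pos'])
a=cv2.cvtColor(c['color'][30:260,100:450],cv2.COLOR_RGB2BGR);cv2.imwrite('pics/w2.png',cv2.resize(a,(787,517),interpolation=cv2.INTER_CUBIC))
h=cv2.cvtColor(c['color'],cv2.COLOR_RGB2HSV)
m=((h[...,0]<4)|(h[...,0]>174))&(h[...,1]>190)&(h[...,2]>90)
k,_,st,ce=cv2.connectedComponentsWithStats(m.astype(np.uint8))
for i in range(1,k):
    if st[i,4]>60: print(ce[i],st[i,4],onz(c,*ce[i],.052)[:2].round(4))
```

```text
[0.45172387 0.19527721 0.37350201] [0.53177879 0.19758415 0.23117033]
[408.24382716 187.34259259] 324 [0.5429 0.3053]
[294.64102564 198.44551282] 312 [0.5572 0.1688]
[373.38461538 215.2275641 ] 312 [0.5789 0.2657]
```

View pics/w2.png

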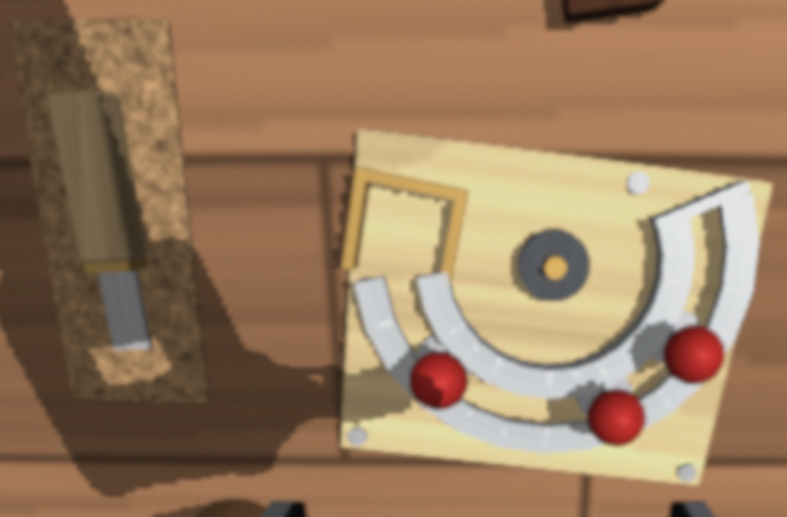

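Crop w2 (scale 2.249, offset 100,30) shows the hub pin at (554,266). The gap's inner corners are near (368,184), (449,199), (355,268) and (440,270). The lip ends are at (385,277) and (415,277), and the blade tip is at (132,348).

Run:
```python
from h import *
import pickle
c=pickle.load(open('w2.pkl','rb'))
def P(n,z,*ps):
    print(n,*[onz(c,100+x/2.2486,30+y/2.2478,z)[:2].round(4) for x,y in ps])
P('hub',.029,(554,266)); P('hubring',.027,(552,265))
P('gap inner',.027,(368,184),(449,199),(355,268),(440,270)); P('lips',.027,(385,277),(415,277))
P('jig',.012,(358,130),(772,184),(698,484),(341,447))
P('tip',.0175,(113,350),(151,347)); P('handle back top',.028,(50,94),(100,93)); P('ferrule',.022,(87,268),(135,268)); P('mat',.004,(12,20),(170,20),(207,402),(75,400))
```

```text
hub [0.5    0.2318]
hubring [0.4997 0.2309]
gap inner [0.4571 0.1322] [0.4649 0.175 ] [0.5015 0.1227] [0.5026 0.1694]
lips [0.5065 0.139 ] [0.5065 0.1555]
jig [0.4293 0.1255] [0.4561 0.3535] [0.6416 0.3316] [0.6158 0.1035]
tip [ 0.551 -0.028] [ 0.5491 -0.0043]
handle back top [ 0.4103 -0.0313] [ 0.4105 -0.0044]
ferrule [ 0.5014 -0.0316] [ 0.5017 -0.0035]
mat [ 0.3694 -0.0618] [0.3722 0.0261] [0.5889 0.0184] [ 0.5879 -0.0678]
```

Call:
{"method": "move_arm", "body": {
  "plan": [-12,-44,0,0,0,0,60,-12,-44,0,0,0,0,60,-12,-44,0,0,0,0,60,-12,-44,0,0,0,0,60,-12,-44,-30,0,0,0,60,0,0,-30,0,0,0,60,0,0,-10,0,0,0,60,0,0,0,0,0,0,60,0,0,0,0,0,0,60]
}}

```text
time: 2.5
eef_pos: [0.4722, -0.0154, 0.1648]
tcp_rot: [-0.006, 1.0, -0.0, 0.001]
contact_force: [-0.3, -0.7, 0.4]
opening: 0.705
finger_force: 0.0
```

Run:
```python
from h import *
import pickle
c=cam('wrist');pickle.dump(c,open('w3.pkl','wb'));save(c,'w3');print(ctrl.get_state()['eef_pos'])
```

```text
[ 0.47258893 -0.01554747  0.16536844]
```

View pics/w3.png

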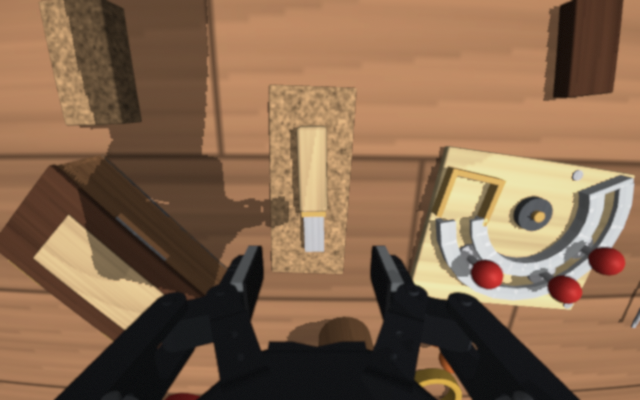

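w3: handle from (312,127) to (313,212), tip at (314,251). The box's front face shows the dark notch slot from about (119,214) to (167,262). The blade hasn't shifted.

Run:
```python
from h import *
import pickle
c=pickle.load(open('w3.pkl','rb'))
def P(n,z,*ps): print(n,*[onz(c,x,y,z)[:2].round(4) for x,y in ps])
P('tip',.0175,(303,251),(325,251));P('back',.028,(298,127),(326,127));P('front',.028,(301,211),(326,211));P('notch',.059,(119,214),(167,262),(143,238))
P('lidfront',.073,(52,166),(165,296));P('lidfront low',.066,(56,166))
```

```text
tip [ 0.5499 -0.0304] [ 0.5497 -0.0048]
back [ 0.4092 -0.0341] [ 0.4089 -0.0069]
front [ 0.4962 -0.0318] [ 0.496  -0.0051]
notch [ 0.4896 -0.2077] [ 0.542  -0.1683] [ 0.5151 -0.1884]
lidfront [ 0.4392 -0.2502] [ 0.5732 -0.1687]
lidfront low [ 0.4407 -0.2532]
```

Call:
{"method": "move_arm", "body": {
  "plan": [-2.5,-3.5,-45,0,0,1.5,60,0,0,-45,0,0,0,60,0,0,-40,0,0,0,60,0,0,-27,0,0,0,60,0,0,0,0,0,0,60,0,0,0,0,0,0,0,0,0,0,0,0,0,0,0,0,0,0,0,0,0,0,0,0,0,0,0,0,0,0,0,0,0,0,0],
  "newtons": 90
}}

```text
time: 3.55
eef_pos: [0.4717, -0.0204, 0.0098]
tcp_rot: [-0.018, 1.0, -0.001, 0.003]
contact_force: [-1.5, 1.0, 5.5]
opening: 0.329
finger_force: 90.2
```

Call:
{"method": "move_arm", "body": {
  "plan": [0,0,40,0,0,0,0,0,0,40,0,0,0,0,0,0,40,0,0,0,0,-5.8,-13.4,10,0,0,-8.25,0,-5.8,-13.4,10,0,0,-8.25,0,-5.8,-13.4,0,0,0,-8.25,0,-5.8,-13.4,0,0,0,-8.25,0,-5.8,-13.4,0,0,0,-8.25,0,-5.8,-13.4,0,0,0,-8.25,0,0,0,0,0,0,0,0,0,0,0,0,0,0,0]
}}

```text
time: 4.65
eef_pos: [0.4344, -0.1003, 0.1475]
tcp_rot: [0.402, 0.916, 0.0, 0.001]
contact_force: [1.1, 0.4, -0.4]
opening: 0.33
finger_force: 89.2
```

Run:
```python
from h import *
import pickle
c=cam('wrist');pickle.dump(c,open('w4.pkl','wb'));save(c,'w4');s=ctrl.get_state();print(s['eef_pos'],R.from_quat(s['tcp_rot']).as_matrix().round(4),s['opening'])
```

```text
[ 0.43443244 -0.10007753  0.14737263] [[-6.776e-01  7.355e-01  1.100e-03]
 [ 7.355e-01  6.776e-01 -2.000e-04]
 [-9.000e-04  7.000e-04 -1.000e+00]] 0.32479389139417203
```

View pics/w4.png

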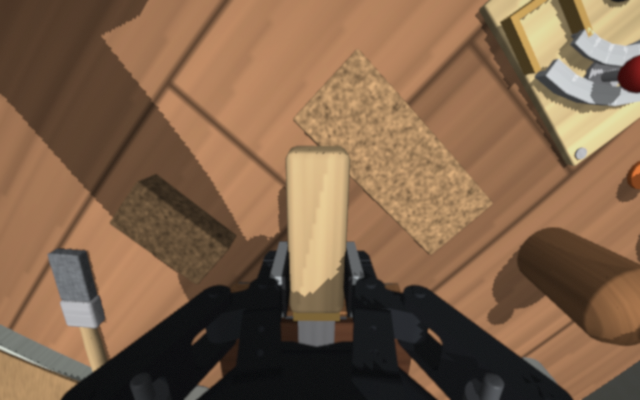

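Call:
{"method": "move_arm", "body": {
  "plan": [0,0,-45,0,0,-1,0,0,0,-40,0,0,0,0,0,0,-9.5,0,0,0,0,0,0,0,0,0,0,0,13.3,-14.9,0,0,0,0,0,10,-11.2,0,0,0,0,0,6.7,-7.5,0,0,0,0,0,3.3,-3.7,0,0,0,0,0,0,0,0,0,0,0,0]
}}

```text
time: 5.6
eef_pos: [0.4682, -0.1383, 0.0531]
tcp_rot: [0.411, 0.912, -0.0, 0.001]
contact_force: [-0.4, 1.0, -1.1]
opening: 0.332
finger_force: 89.2
```

Run:
```python
from h import *
cs,cd=cam('scene'),cam('side');print(ctrl.get_state()['contact_force'])
a=cv2.resize(cs['color'][140:220,220:320],(400,320),interpolation=cv2.INTER_CUBIC)
b=cv2.resize(cd['color'][200:280,320:420],(400,320),interpolation=cv2.INTER_CUBIC)
save({'color':np.hstack([a,b])},'ins')
```

```text
[-0.43216802 -0.29615053 -0.6788863 ]
```

View pics/ins.png

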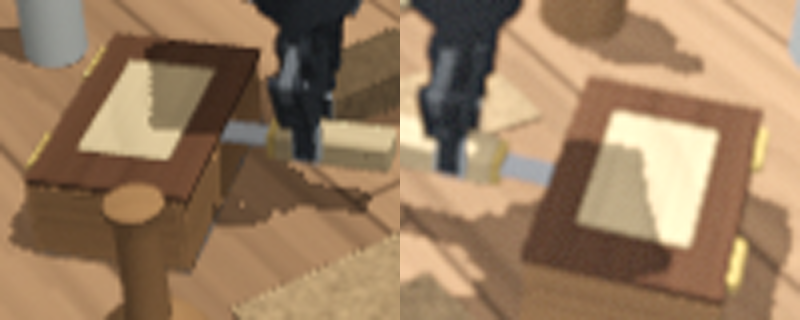

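The blade tip goes under the lid edge in both views, at (235,133) on the left and (548,172) on the right, with no contact force. I'll push it in further and start levering.

Call:
{"method": "move_arm", "body": {
  "plan": [7.3,-8.2,0,0,0,0,0,7.3,-8.2,0,0,0,0,0,0,0,0,0,0,0,0,0,0,5,0,0,0,0,0.9,-1,8,0,0,0,0,0,0,8,0,0,0,0,2.7,-3.1,15.5,0,0,0,0,4.5,-5.1,14.5,0,0,0,0,0,0,0,0,0,0,0,0,0,0,0,0,0,0]
}}

```text
time: 6.7
eef_pos: [0.4908, -0.1635, 0.1042]
tcp_rot: [0.411, 0.912, -0.0, 0.001]
contact_force: [-0.2, -0.5, -0.7]
opening: 0.326
finger_force: 89.2
```

Run:
```python
from h import *
cs,cd=cam('scene'),cam('side');print(ctrl.get_state()['contact_force'],ctrl.get_state()['wrist_torque'])
a=cv2.resize(cs['color'][120:220,220:320],(400,400),interpolation=cv2.INTER_CUBIC)
b=cv2.resize(cd['color'][180:280,320:420],(400,400),interpolation=cv2.INTER_CUBIC)
save({'color':np.hstack([a,b])},'lift')
```

```text
[-0.42454046  0.43110876 -1.14723928] [-0.08611437  0.01909553 -0.00751319]
```

View pics/lift.png

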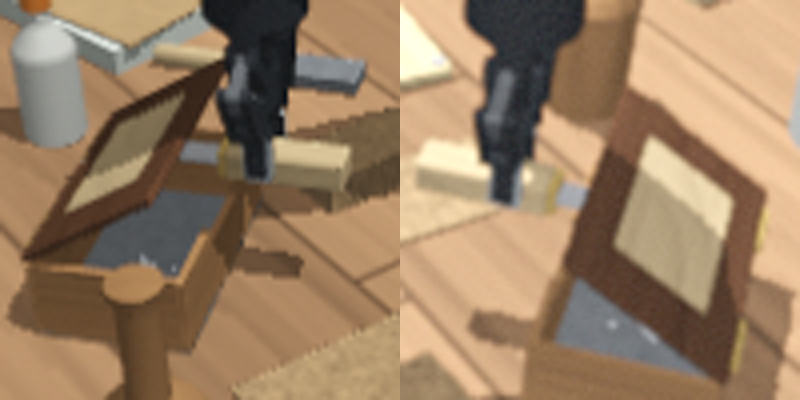

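The lid is at about 30°, resting on the blade. Next I'll sweep it over.

Call:
{"method": "move_arm", "body": {
  "plan": [6.1,-6.9,13,0,0,0,0,7.6,-8.5,11.4,0,0,0,0,8.7,-9.8,9.2,0,0,0,0,9.7,-10.8,6.8,0,0,0,0,10.3,-11.5,4.1,0,0,0,0,10.7,-11.9,1.4,0,0,0,0,10,-11.2,0,0,0,0,0,5,-5.6,0,0,0,0,0,0,0,0,0,0,0,0]
}}

```text
time: 7.7
eef_pos: [0.5529, -0.234, 0.1472]
tcp_rot: [0.411, 0.912, 0.003, -0.012]
contact_force: [-17.2, 14.7, 7.4]
opening: 0.329
finger_force: 90.9
```

Run:
```python
from h import *
cs,cd=cam('scene'),cam('side');print(ctrl.get_state()['contact_force'],ctrl.get_state()['eef_pos'])
a=cv2.resize(cs['color'][100:220,210:330],(400,400),interpolation=cv2.INTER_CUBIC)
b=cv2.resize(cd['color'][150:280,320:450],(400,400),interpolation=cv2.INTER_CUBIC)
save({'color':np.hstack([a,b])},'lift2')
```

```text
[-15.92104728  13.604889     6.59812346] [ 0.55281714 -0.23396192  0.1472871 ]
```

View pics/lift2.png

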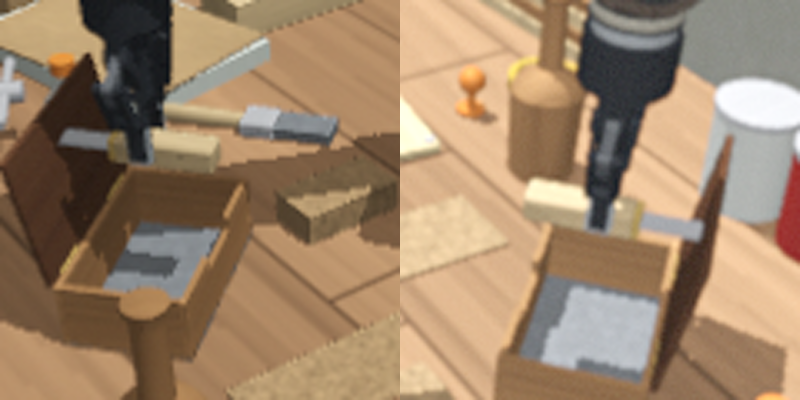

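The lid is wide open at its stop. Now I'll take the blade back to the mat.

Call:
{"method": "move_arm", "body": {
  "plan": [-13.5,15,0,0,0,0,0,-13.5,15,5,0,0,0,0,-13.5,15,5,0,0,0,0,-7,28,0,0,0,8.4,0,-7,28,0,0,0,8.4,0,-7,28,0,0,0,8.4,0,-7,28,0,0,0,8.4,0,-7,28,0,0,0,8.4,0,-7,28,0,0,0,8.4,0,0,0,0,0,0,0,0,0,0,0,0,0,0,0]
}}

```text
time: 8.9
eef_pos: [0.4764, -0.0265, 0.16]
tcp_rot: [-0.017, 1.0, -0.0, 0.001]
contact_force: [-0.1, -0.1, -0.9]
opening: 0.328
finger_force: 89.9
```

Run:
```python
from h import *
cs,cd=cam('scene'),cam('side');s=ctrl.get_state();print(s['eef_pos'],R.from_quat(s['tcp_rot']).as_matrix().round(3))
a=cv2.resize(cs['color'][110:230,240:360],(400,400),interpolation=cv2.INTER_CUBIC)
b=cv2.resize(cd['color'][150:270,250:370],(400,400),interpolation=cv2.INTER_CUBIC)
save({'color':np.hstack([a,b])},'back')
```

```text
[ 0.47653093 -0.02728223  0.15983818] [[-0.999 -0.032  0.001]
 [-0.032  0.999 -0.001]
 [-0.001 -0.001 -1.   ]]
```

View pics/back.png

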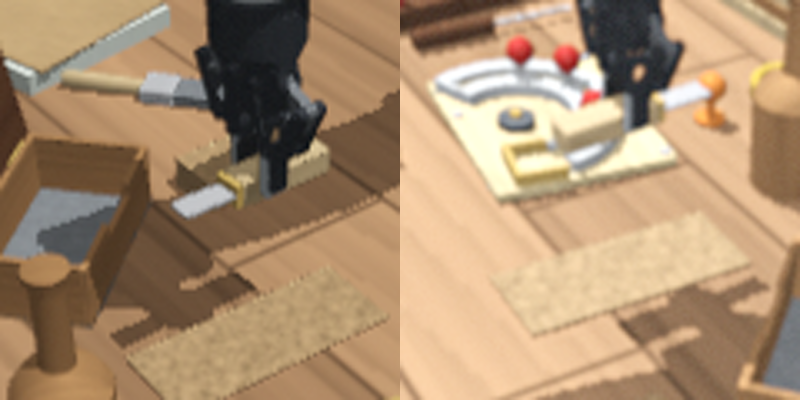

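Call:
{"method": "move_arm", "body": {
  "plan": [-5,6,-45,0,0,0,0,0,0,-45,0,0,0,0,0,0,-35,0,0,0,0,0,0,-14,0,0,0,0,0,0,-8,0,0,0,0,0,0,0,0,0,0,0,0,0,0,0,0,0,38,0,0,0,0,0,0,45,0,0,0,0,0,0,65,0,0,0,0,0,0,65]
}}

```text
time: 10.0
eef_pos: [0.4714, -0.0206, 0.0131]
tcp_rot: [-0.017, 1.0, -0.0, 0.001]
contact_force: [-0.2, -0.5, 0.6]
opening: 0.764
finger_force: 0.0
```

Call:
{"method": "move_arm", "body": {
  "plan": [0,0,45,0,0,0,65,0,0,45,0,0,0,65,0,0,45,0,0,0,55,17,38,0,0,0,0,55,17,38,0,0,0,0,55,17,38,0,0,0,0,55,17,38,0,0,0,0,55,17.5,37.5,0,0,0,0,55,0,0,-40,0,0,0,55,0,0,0,0,0,0,55],
  "newtons": 40
}}

```text
time: 11.0
eef_pos: [0.5525, 0.1697, 0.1023]
tcp_rot: [-0.018, 1.0, -0.001, -0.005]
contact_force: [-1.5, -0.5, -0.8]
opening: 0.644
finger_force: 0.0
```

Run:
```python
from h import *
c=cam('wrist');s=ctrl.get_state();print(s['eef_pos'])
save(c,'w5')
h=cv2.cvtColor(c['color'],cv2.COLOR_RGB2HSV)
m=((h[...,0]<4)|(h[...,0]>174))&(h[...,1]>190)&(h[...,2]>90)
k,_,st,ce=cv2.connectedComponentsWithStats(m.astype(np.uint8))
for i in range(1,k):
    if st[i,4]>60: print(ce[i],st[i,4],onz(c,*ce[i],.052)[:2].round(4))
cs=cam('scene');save({'color':cv2.resize(cs['color'][110:310,180:440],(780,600),interpolation=cv2.INTER_CUBIC)},'s5')
```

```text
[0.55357187 0.16913988 0.10437936]
[501.13873474 217.39400666] 901 [0.5437 0.3091]
[313.97759434 226.92570755] 848 [0.556  0.1678]
[440.20702179 258.81234867] 826 [0.58   0.2681]
```

View pics/s5.png

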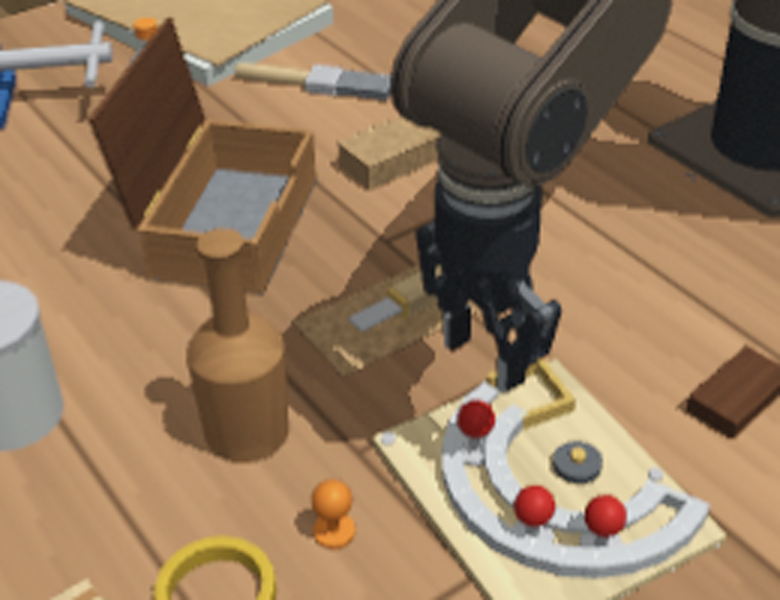

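The blade is lying on the mat at (400,300), the lid is open, and the three knobs are in place. Now I'll grip the first knob.

Call:
{"method": "move_arm", "body": {
  "plan": [3,-1,-35,0,0,0,55,0,0,-30,0,0,0,55,0,0,-6,0,0,0,55,0,0,0,0,0,0,55,0,0,0,0,0,0,20,0,0,0,0,0,0,20,0,0,0,0,0,0,20,0,0,0,0,0,0,20]
}}

```text
time: 11.9
eef_pos: [0.5613, 0.1681, 0.0391]
tcp_rot: [-0.017, 1.0, -0.0, 0.002]
contact_force: [-1.0, -0.8, 6.5]
opening: 0.349
finger_force: 39.6
```

Run:
```python
from h import *
s=ctrl.get_state();p=s['eef_pos'];print(p,s['contact_force'],s['opening'])
H=np.array([.5,.2315]);d=p[:2]-H;a=np.degrees(np.arctan2(d[1],d[0]));print(np.linalg.norm(d),a)
P=[H+.085*np.array([np.cos(np.radians(t)),np.sin(np.radians(t))]) for t in np.linspace(a,-101.6,6)]
print((np.diff(np.vstack([p[:2],P[1:]]),axis=0)*1000).round(1))
```

```text
[0.56134002 0.16808373 0.0390592 ] [-0.99445981 -0.77277894  6.45257135] 0.34936331682553134
0.08822823306267225 -45.95345260805121
[[-15.1  -7.9]
 [-14.6  -7.6]
 [-15.8  -4.6]
 [-16.4  -1.5]
 [-16.4   1.7]]
```

Call:
{"method": "move_arm", "body": {
  "plan": [0,0,0,0,0,0,50,0,0,0,0,0,0,50,-4,0,-5,0,0,0,50,0,0,0,0,0,0,50,0,0,0,0,0,0,20,0,0,0,0,0,0,20,0,0,0,0,0,0,20,0,0,0,0,0,0,20]
}}

```text
time: 12.7
eef_pos: [0.5552, 0.168, 0.0311]
tcp_rot: [-0.017, 1.0, 0.0, -0.0]
contact_force: [0.7, -0.3, -1.1]
opening: 0.349
finger_force: 39.5
```

```bash
cat > arc.py <<'E'
from h import *
s=ctrl.get_state();p=s['eef_pos'];print(p,s['contact_force'],s['opening'],s['finger_force'])
H=np.array([.5,.2315]);d=p[:2]-H;a=np.degrees(np.arctan2(d[1],d[0]));print(np.linalg.norm(d),a)
n=int(np.ceil((a+101.6)/13))
P=[H+.085*np.array([np.cos(np.radians(t)),np.sin(np.radians(t))]) for t in np.linspace(a,-101.6,n+1)]
print((np.diff(np.vstack([p[:2],P[1:]]),axis=0)*1000).round(1).tolist())
E
python3 arc.py
```

```text
[0.55521587 0.16803298 0.03110947] [ 0.65977145 -0.30949814 -1.13272507] 0.34920104841088245 39.482349157333374
0.08412404808550836 -48.97695672798141
[[-12.1, -9.8], [-14.1, -6.6], [-15.1, -4.0], [-15.6, -1.1], [-15.5, 1.7]]
```

Call:
{"method": "move_arm", "body": {
  "plan": [-12,-9.8,0,0,0,0,20,-14.1,-6.6,0,0,0,0,20,-15.1,-4,0,0,0,0,20,-15.6,-1.1,0,0,0,0,20,-15.5,1.7,0,0,0,0,20,0,0,0,0,0,0,20,0,0,0,0,0,0,20]
}}

```text
time: 13.4
eef_pos: [0.4835, 0.1483, 0.0315]
tcp_rot: [-0.017, 1.0, 0.0, 0.0]
contact_force: [-0.0, -0.2, -0.3]
opening: 0.354
finger_force: 40.1
```

```bash
python3 arc.py
```

```text
[0.48345114 0.14831385 0.03150665] [-0.03428185 -0.22779262 -0.32223938] 0.35390063065522914 40.08361279964447
0.08481627117858731 -101.25139727631517
[[-0.5, -0.1]]
```

Call:
{"method": "move_arm", "body": {
  "plan": [-0.5,0,12,0,0,0,20,0,0,25,0,0,0,20,0,0,40,0,0,0,20,0,0,42,0,0,0,20]
}}

```text
time: 13.8
eef_pos: [0.4824, 0.1481, 0.1516]
tcp_rot: [-0.017, 1.0, -0.0, -0.001]
contact_force: [-0.1, -0.8, -1.1]
opening: 0.349
finger_force: 40.1
```

Call:
{"method": "move_arm", "body": {
  "plan": [3.6,-45.8,0,0,0,8,20,3.6,-45.8,0,0,0,8,20,3.6,-45.8,0,0,0,8,20,3.6,-45.8,0,0,0,8,20,3.6,-45.8,0,0,0,8,20,3.6,-45.8,0,0,0,0,20,3.6,-45.8,0,0,0,0,20,3.6,-45.8,0,0,0,0,20,3.6,-45.8,0,0,0,0,20,0,0,0,0,0,0,20,0,0,0,0,0,0,20]
}}

```text
time: 14.9
eef_pos: [0.5221, -0.2427, 0.1503]
tcp_rot: [-0.331, 0.944, -0.006, -0.008]
contact_force: [0.2, 0.3, -0.3]
opening: 0.35
finger_force: 40.1
```

Run:
```python
from h import *
s=ctrl.get_state();p=s['eef_pos'];print(p,s['contact_force'],s['opening'],R.from_quat(s['tcp_rot']).as_matrix()[:,1])
c=cam('wrist');save({'color':c['color']},'w6')
```

```text
[ 0.52212987 -0.24265169  0.15033111] [ 0.24172206  0.25178798 -0.34423574] 0.3498521257566477 [-0.62452766  0.7809816  -0.00573876]
```

View pics/w6.png

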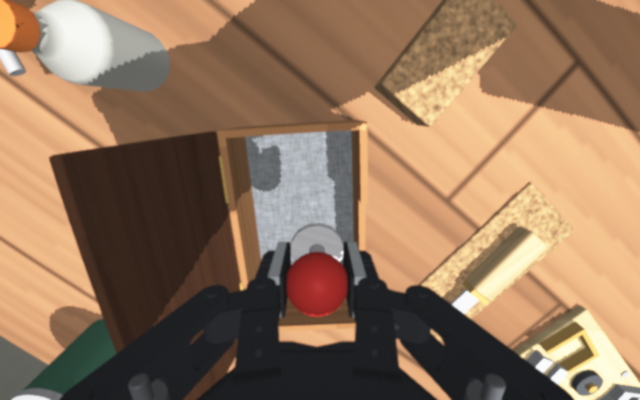

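The knob is held over the box at (317,285), the lid is open on the left, and the blade is on its mat. I've used all my picture views, so from here I check by numbers only.

Call:
{"method": "move_arm", "body": {
  "plan": [-6,-21,0,0,0,3,20,0,0,-40,0,0,0,20,0,0,-40,0,0,0,20,0,0,-30,0,0,0,20,0,0,-12,0,0,0,20,0,0,0,0,0,0,20,0,0,0,0,0,0,20]
}}

```text
time: 15.65
eef_pos: [0.5268, -0.2471, 0.0278]
tcp_rot: [-0.342, 0.939, -0.015, -0.018]
contact_force: [-0.6, -0.4, -0.4]
opening: 0.35
finger_force: 40.5
```

Run:
```python
from h import *
s=ctrl.get_state();print(s['qpos'].round(3),s['joint_efforts'].round(2),R.from_quat(s['tcp_rot']).as_matrix().round(3))
```

```text
[-0.593  0.337  1.926 -0.061  0.875 -2.823] [-3.000e-02 -3.596e+01 -2.283e+01 -9.000e-02  2.000e-02  0.000e+00] [[-0.765 -0.644 -0.023]
 [-0.643  0.765 -0.041]
 [ 0.044 -0.016 -0.999]]
```

Call:
{"method": "move_arm", "body": {
  "plan": [0,0,0,0,0,0,45,0,0,0,0,0,0,45,0,0,10,0,0,0,45,0,0,30,0,0,0,45,0,0,40,0,0,0,45,0,0,40,0,0,0,45,0,10,0,0,0,-8,50,0,40,0,0,0,-8,50,0,40,0,0,0,-8,50,0,40,0,0,0,-8,50,0,40,0,0,0,-8,50,0,40,0,0,0,0,50]
}}

```text
time: 16.85
eef_pos: [0.5261, -0.0361, 0.1481]
tcp_rot: [0.001, 1.0, -0.008, -0.021]
contact_force: [0.4, -0.4, -0.6]
opening: 0.585
finger_force: 0.0
```

```bash
cat > red.py <<'E'
from h import *
from scipy.spatial.transform import Rotation
def reds(n,z=.052):
    c=cam(n);h=cv2.cvtColor(c['color'],cv2.COLOR_RGB2HSV)
    m=((h[...,0]<5)|(h[...,0]>172))&(h[...,1]>170)&(h[...,2]>50)
    k,_,st,ce=cv2.connectedComponentsWithStats(m.astype(np.uint8))
    for i in range(1,k):
        if st[i,4]>25: print(n,ce[i].round(),st[i,4],'track',onz(c,*ce[i],.052)[:2].round(4),'box',onz(c,*ce[i],.045)[:2].round(3))
s=ctrl.get_state();print(s['time'],s['eef_pos'],s['opening'],Rotation.from_quat(s['tcp_rot']).as_matrix().round(3).tolist())
reds('scene');reds('wrist')
E
python3 red.py
```

```text
16.85 [ 0.52612492 -0.03612569  0.14808035] 0.5853022333988382 [[-0.999, 0.003, -0.043], [0.003, 1.0, -0.015], [0.043, -0.015, -0.999]]
scene [263. 169.] 60 track [ 0.5298 -0.24  ] box [ 0.525 -0.249]
scene [151. 223.] 232 track [ 0.8946 -0.2071] box [ 0.894 -0.216]
scene [358. 278.] 126 track [0.579  0.2642] box [0.575 0.26 ]
scene [381. 282.] 134 track [0.5433 0.3033] box [0.539 0.3  ]
scene [475. 339.] 60 track [0.4945 0.5209] box [0.49  0.519]
wrist [ 97. 205.] 841 track [ 0.5253 -0.2383] box [ 0.527 -0.244]
wrist [614. 259.] 876 track [0.5796 0.2673] box [0.583 0.276]
wrist [185. 395.] 224 track [ 0.7588 -0.1867] box [ 0.768 -0.191]
```

Call:
{"method": "move_arm", "body": {
  "plan": [7.6,43.2,0,0.9,-2.4,0,50,7.6,43.2,0,0,0,0,50,7.6,43.2,0,0,0,0,50,7.6,43.2,0,0,0,0,50,7.6,43.2,0,0,0,0,50,7.6,43.2,0,0,0,0,50,7,43,0,0,0,0,50,0,0,-40,0,0,0,50,0,0,0,0,0,0,50,0,0,0,0,0,0,50]
}}

```text
time: 17.95
eef_pos: [0.5779, 0.2637, 0.1062]
tcp_rot: [0.0, 1.0, -0.0, -0.003]
contact_force: [0.4, 0.2, -0.1]
opening: 0.583
finger_force: 0.0
```

```bash
python3 red.py|grep -v scene
```

```text
17.95 [0.57794739 0.26373492 0.10617597] 0.5825511440206118 [[-1.0, 0.001, -0.005], [0.001, 1.0, -0.0], [0.005, -0.0, -1.0]]
wrist [638.  99.] 68 track [0.4875 0.4941] box [0.487 0.502]
wrist [374. 173.] 1306 track [0.5429 0.3052] box [0.544 0.307]
wrist [319. 219.] 1156 track [0.5789 0.2658] box [0.582 0.266]
```

Call:
{"method": "move_arm", "body": {
  "plan": [1,2,-35,0,0,0,50,0,0,-30,0,0,0,50,0,0,-9.5,0,0,0,50,0,0,0,0,0,0,50,0,0,0,0,0,0,20,0,0,0,0,0,0,20,0,0,0,0,0,0,20,0,0,0,0,0,0,20]
}}

```text
time: 18.85
eef_pos: [0.5815, 0.2671, 0.0349]
tcp_rot: [0.0, 1.0, 0.001, 0.001]
contact_force: [0.0, -0.8, 6.5]
opening: 0.351
finger_force: 39.8
```

```bash
python3 arc.py
```

```text
[0.58150974 0.26708342 0.03491354] [ 4.91727653e-04 -7.93079984e-01  6.50040363e+00] 0.3510308793242815 39.81433689594269
0.08893828122916983 23.58387953002185
[[1.9, -19.3], [1.6, -18.5], [-2.5, -18.4], [-6.4, -17.4], [-10.0, -15.6], [-13.2, -13.0], [-15.7, -9.9], [-17.5, -6.2], [-18.4, -2.3], [-18.5, 1.7]]
```

Call:
{"method": "move_arm", "body": {
  "plan": [0,0,0,0,0,0,50,0,0,0,0,0,0,50,-3,-1,-4,0,0,0,50,0,0,0,0,0,0,50,0,0,0,0,0,0,20,0,0,0,0,0,0,20,0,0,0,0,0,0,20,0,0,0,0,0,0,20]
}}

```text
time: 19.65
eef_pos: [0.5765, 0.2657, 0.0281]
tcp_rot: [0.0, 1.0, 0.0, -0.002]
contact_force: [-0.4, -0.5, -0.5]
opening: 0.349
finger_force: 39.5
```

```bash
python3 arc.py
```

```text
[0.57648324 0.26570521 0.02807367] [-0.44940958 -0.49080587 -0.51944167] 0.3491150095443436 39.47902500629425
0.08378354438864694 24.095381136100496
[[6.8, -17.2], [1.7, -18.5], [-2.4, -18.5], [-6.3, -17.5], [-10.0, -15.7], [-13.2, -13.2], [-15.7, -10.0], [-17.5, -6.3], [-18.5, -2.3], [-18.5, 1.7]]
```

Call:
{"method": "move_arm", "body": {
  "plan": [5,-17.2,1,0,0,0,20,2.5,-18.5,0,0,0,0,20,-1.9,-18.5,0,0,0,0,20,-6,-17.5,0,0,0,0,20,-9.8,-15.7,0,0,0,0,20,-13.2,-13.2,0,0,0,0,20,-15.7,-10,0,0,0,0,20,-17.5,-6.3,0,0,0,0,20,-18.5,-2.3,0,0,0,0,20,-18.5,1.7,0,0,0,0,20,0,0,0,0,0,0,20,0,0,0,0,0,0,20]
}}

```text
time: 20.85
eef_pos: [0.483, 0.1475, 0.0294]
tcp_rot: [0.0, 1.0, 0.0, -0.001]
contact_force: [0.2, -0.2, -0.5]
opening: 0.353
finger_force: 39.5
```

```bash
python3 arc.py; python3 red.py
```

```text
[0.4830303  0.1475219  0.02942935] [ 0.21248763 -0.22763594 -0.53120991] 0.352510213081241 39.53830361366272
0.08567550807280926 -101.42408781960032
[[-0.1, 0.7]]
20.85 [0.4830303  0.1475219  0.02942935] 0.352510213081241 [[-1.0, 0.001, -0.002], [0.001, 1.0, 0.001], [0.002, 0.001, -1.0]]
scene [263. 169.] 65 track [ 0.5294 -0.2407] box [ 0.525 -0.25 ]
scene [151. 223.] 233 track [ 0.8946 -0.2072] box [ 0.894 -0.216]
scene [353. 231.] 76 track [0.486  0.1397] box [0.481 0.134]
scene [381. 282.] 134 track [0.5433 0.3033] box [0.539 0.3  ]
scene [475. 339.] 61 track [0.4944 0.5207] box [0.489 0.519]
wrist [316. 286.] 3060 track [0.4884 0.1475] box [0.493 0.147]
wrist [580. 360.] 2616 track [0.5443 0.3069] box [0.553 0.316]
```

Call:
{"method": "move_arm", "body": {
  "plan": [0,0.5,12,0,0,0,20,0,0,25,0,0,0,20,0,0,40,0,0,0,20,0,0,42,0,0,0,20]
}}

```text
time: 21.35
eef_pos: [0.4829, 0.1486, 0.1497]
tcp_rot: [0.0, 1.0, 0.0, -0.002]
contact_force: [0.2, 0.3, -0.3]
opening: 0.35
finger_force: 39.6
```

Call:
{"method": "move_arm", "body": {
  "plan": [14.4,-42.4,0,0,0,6,20,14.4,-42.4,0,0,0,6,20,14.4,-42.4,0,0,0,6,20,14.4,-42.4,0,0,0,6,20,14.4,-42.4,0,0,0,6,20,14.4,-42.4,0,0,0,6,20,14.4,-42.4,0,0,0,0,20,14.4,-42.4,0,0,0,0,20,0,0,0,0,0,0,20,0,0,0,0,0,0,20]
}}

```text
time: 22.35
eef_pos: [0.5986, -0.1916, 0.1487]
tcp_rot: [-0.308, 0.951, -0.0, -0.001]
contact_force: [-0.5, 0.1, 0.1]
opening: 0.35
finger_force: 39.8
```

```bash
python3 red.py
```

```text
22.35 [ 0.59858469 -0.19163513  0.14873948] 0.3495343126348829 [[-0.81, -0.586, -0.002], [-0.586, 0.81, -0.001], [0.002, 0.001, -1.0]]
scene [245. 150.] 86 track [ 0.5203 -0.3763] box [ 0.516 -0.387]
scene [263. 169.] 69 track [ 0.53   -0.2406] box [ 0.525 -0.25 ]
scene [151. 223.] 233 track [ 0.8947 -0.2068] box [ 0.894 -0.216]
scene [381. 281.] 133 track [0.5432 0.3032] box [0.539 0.299]
scene [475. 339.] 59 track [0.4948 0.5213] box [0.49 0.52]
wrist [313.  99.] 1016 track [ 0.5277 -0.244 ] box [ 0.528 -0.244]
wrist [317. 287.] 3128 track [ 0.671 -0.137] box [ 0.675 -0.134]
wrist [197. 336.] 40 track [ 0.8001 -0.2058] box [ 0.808 -0.205]
wrist [637. 377.] 100 track [0.5491 0.2875] box [0.55  0.303]
```

Call:
{"method": "move_arm", "body": {
  "plan": [0,0,-40,0,0,0,20,0,0,-40,0,0,0,20,0,0,-30,0,0,0,20,0,0,-12,0,0,0,20,0,0,0,0,0,0,20,0,0,0,0,0,0,45,0,0,0,0,0,0,45,0,0,10,0,0,0,45,0,0,30,0,0,0,45,0,0,40,0,0,0,45,0,0,40,0,0,0,45]
}}

```text
time: 23.55
eef_pos: [0.5983, -0.1907, 0.1493]
tcp_rot: [-0.309, 0.951, -0.001, -0.001]
contact_force: [0.3, 0.0, 0.1]
opening: 0.525
finger_force: 0.0
```

Call:
{"method": "move_arm", "body": {
  "plan": [-5,45,0,0,0,-6,50,-5,45,0,0,0,-6,50,-5,45,0,0,0,-6,50,-5,45,0,0,0,-6,50,-5,45,0,0,0,-6,50,-5,45,0,0,0,-6,50,-5,45,0,0,0,0,50,-5,45,0,0,0,0,50,-5,45,0,0,0,0,50,-5,45,0,0,0,0,50,-4,43,0,0,0,0,50,0,0,-40,0,0,0,50]
}}

```text
time: 24.75
eef_pos: [0.5488, 0.3094, 0.1155]
tcp_rot: [-0.003, 1.0, 0.004, 0.007]
contact_force: [1.6, 0.4, 0.0]
opening: 0.582
finger_force: 0.0
```

Call:
{"method": "move_arm", "body": {
  "plan": [0,0,0,0,0,0,50,0,0,0,0,0,0,50]
}}

```text
time: 24.95
eef_pos: [0.5438, 0.3021, 0.1067]
tcp_rot: [0.0, 1.0, 0.0, -0.002]
contact_force: [-0.3, -0.6, -0.3]
opening: 0.585
finger_force: 0.0
```

```bash
python3 red.py
```

```text
24.95 [0.54382178 0.30211079 0.10671632] 0.5845943602507889 [[-1.0, 0.0, -0.004], [0.0, 1.0, 0.0], [0.004, 0.0, -1.0]]
scene [263. 169.] 66 track [ 0.5296 -0.2408] box [ 0.525 -0.25 ]
scene [151. 223.] 233 track [ 0.8946 -0.2069] box [ 0.894 -0.216]
scene [381. 281.] 134 track [0.5432 0.3032] box [0.539 0.299]
scene [475. 339.] 61 track [0.4946 0.5209] box [0.49  0.519]
wrist [586. 130.] 341 track [0.4764 0.4973] box [0.477 0.504]
wrist [320. 217.] 1149 track [0.5429 0.3049] box [0.546 0.305]
```

Call:
{"method": "move_arm", "body": {
  "plan": [-1,2,-35,0,0,0,50,0,0,-30,0,0,0,50,0,0,-12,0,0,0,50,0,0,0,0,0,0,50,0,0,0,0,0,0,20,0,0,0,0,0,0,20,0,0,0,0,0,0,20,0,0,0,0,0,0,20]
}}

```text
time: 25.85
eef_pos: [0.545, 0.305, 0.0317]
tcp_rot: [-0.0, 1.0, 0.001, 0.001]
contact_force: [0.1, -0.3, 6.2]
opening: 0.353
finger_force: 39.9
```

```bash
python3 arc.py
```

```text
[0.54501845 0.30500768 0.03169515] [ 0.10441997 -0.33682327  6.19664815] 0.3526944765131138 39.89985644817352
0.08619767681189346 58.51536570967132
[[13.8, -12.2], [11.7, -14.0], [8.5, -16.1], [4.8, -17.6], [1.0, -18.2], [-2.9, -18.0], [-6.7, -17.0], [-10.2, -15.1], [-13.2, -12.6], [-15.5, -9.5], [-17.2, -6.0], [-18.1, -2.2], [-18.2, 1.7]]
```

Call:
{"method": "move_arm", "body": {
  "plan": [0,0,2,0,0,0,20,13,-12.2,0,0,0,0,20,11.7,-14,0,0,0,0,20,8.5,-16.1,0,0,0,0,20,4.8,-17.6,0,0,0,0,20,1,-18.2,0,0,0,0,20,-2.9,-18,0,0,0,0,20,-6.7,-17,0,0,0,0,20,0,0,0,0,0,0,20,0,0,0,0,0,0,20]
}}

```text
time: 26.85
eef_pos: [0.5719, 0.1887, 0.0316]
tcp_rot: [0.0, 1.0, -0.001, -0.002]
contact_force: [-1.1, -1.9, 6.2]
opening: 0.352
finger_force: 40.6
```

```bash
python3 arc.py;python3 red.py
```

```text
[0.57188002 0.18865069 0.03163882] [-1.06755961 -1.90192965  6.20335993] 0.3523857761284049 40.58267891407013
0.08368273608861233 -30.800130899758585
[[-9.3, -14.7], [-13.1, -11.6], [-15.2, -8.7], [-16.6, -5.4], [-17.4, -1.9], [-17.4, 1.7]]
26.85 [0.57188002 0.18865069 0.03163882] 0.3523857761284049 [[-1.0, 0.001, -0.004], [0.001, 1.0, -0.002], [0.004, -0.002, -1.0]]
scene [263. 169.] 65 track [ 0.5294 -0.2407] box [ 0.525 -0.25 ]
scene [151. 223.] 233 track [ 0.8946 -0.2072] box [ 0.894 -0.216]
scene [337. 256.] 59 track [0.5744 0.1816] box [0.57  0.177]
scene [475. 339.] 61 track [0.4946 0.5209] box [0.49  0.519]
wrist [316. 273.] 2941 track [0.5702 0.1886] box [0.575 0.189]
```

Call:
{"method": "move_arm", "body": {
  "plan": [-9.3,-14.7,2,0,0,0,20,-13.1,-11.6,0,0,0,0,20,-15.2,-8.7,0,0,0,0,20,-16.6,-5.4,0,0,0,0,20,-17.4,-1.9,0,0,0,0,20,-17.4,1.7,0,0,0,0,20,0,0,0,0,0,0,20,0,0,0,0,0,0,20]
}}

```text
time: 27.75
eef_pos: [0.482, 0.1499, 0.0324]
tcp_rot: [0.0, 1.0, -0.0, -0.003]
contact_force: [-0.1, 0.3, -0.8]
opening: 0.348
finger_force: 40.2
```

```bash
python3 arc.py
```

```text
[0.48203333 0.14988748 0.0323903 ] [-0.1110118   0.26868291 -0.76128214] 0.34844334564392454 40.229085087776184
0.08356677023266267 -102.41539713067299Traceback (most recent call last):
  File "arc.py", line 6, in <module>
    print((np.diff(np.vstack([p[:2],P[1:]]),axis=0)*1000).round(1).tolist())
                   ~~~~~~~~~^^^^^^^^^^^^^^^
    return _nx.concatenate(arrs, 0, dtype=dtype, casting=casting)
           ~~~~~~~~~~~~~~~^^^^^^^^^^^^^^^^^^^^^^^^^^^^^^^^^^^^^^^
ValueError: all the input array dimensions except for the concatenation axis must match exactly, but along dimension 1, the array at index 0 has size 2 and the array at index 1 has size 0
```

Call:
{"method": "move_arm", "body": {
  "plan": [1,-1.5,0,0,0,0,20,0,0,12,0,0,0,20,0,0,25,0,0,0,20,0,0,40,0,0,0,20,0,0,40,0,0,0,20]
}}

```text
time: 28.25
eef_pos: [0.4843, 0.1491, 0.1516]
tcp_rot: [0.0, 1.0, 0.0, -0.002]
contact_force: [1.3, 0.2, 0.0]
opening: 0.353
finger_force: 40.2
```

Call:
{"method": "move_arm", "body": {
  "plan": [9,-41.1,0,0,0,6,20,9,-41.1,0,0,0,6,20,9,-41.1,0,0,0,6,20,9,-41.1,0,0,0,6,20,9,-41.1,0,0,0,6,20,9,-41.1,0,0,0,6,20,9,-41.1,0,0,0,0,20,9,-41.1,0,0,0,0,20,9,-41.1,0,0,0,0,20,0,0,0,0,0,0,20,0,0,0,0,0,0,20]
}}

```text
time: 29.35
eef_pos: [0.5656, -0.2216, 0.1505]
tcp_rot: [-0.308, 0.951, 0.0, -0.002]
contact_force: [-0.4, 0.1, -1.0]
opening: 0.347
finger_force: 40.2
```

```bash
python3 red.py
```

```text
29.35 [ 0.56557366 -0.22159892  0.1504789 ] 0.3467836167033614 [[-0.81, -0.586, -0.003], [-0.586, 0.81, -0.001], [0.003, 0.001, -1.0]]
scene [251. 141.] 71 track [ 0.479  -0.4115] box [ 0.474 -0.422]
scene [263. 169.] 69 track [ 0.53   -0.2412] box [ 0.525 -0.25 ]
scene [151. 223.] 236 track [ 0.8947 -0.2065] box [ 0.894 -0.215]
scene [475. 339.] 61 track [0.4944 0.5207] box [0.489 0.519]
wrist [319. 152.] 792 track [ 0.5272 -0.2449] box [ 0.528 -0.244]
wrist [317. 274.] 2992 track [ 0.6265 -0.1754] box [ 0.63  -0.173]
wrist [212. 378.] 119 track [ 0.8166 -0.1904] box [ 0.826 -0.188]
```

Call:
{"method": "move_arm", "body": {
  "plan": [0,0,-40,0,0,0,20,0,0,-40,0,0,0,20,0,0,-30,0,0,0,20,0,0,-13,0,0,0,20,0,0,0,0,0,0,20,0,0,0,0,0,0,44,0,0,0,0,0,0,44,0,0,10,0,0,0,44,0,0,30,0,0,0,44,0,0,40,0,0,0,44,0,0,40,0,0,0,44]
}}

```text
time: 30.55
eef_pos: [0.5656, -0.2206, 0.1499]
tcp_rot: [-0.309, 0.951, -0.0, -0.001]
contact_force: [0.7, 0.2, 0.2]
opening: 0.514
finger_force: 0.0
```

Call:
{"method": "move_arm", "body": {
  "plan": [12,20,30,0,0,-6,40,12,35,30,0,0,-6,40,12,35,0,0,0,-6,20,12,35,0,0,0,-6,0,0,0,0,0,0,0,0,0,0,0,0,0,0,0]
}}

```text
time: 31.15
eef_pos: [0.6139, -0.095, 0.2087]
tcp_rot: [-0.106, 0.994, -0.0, -0.001]
contact_force: [-0.1, 0.6, 0.6]
opening: 0.002
finger_force: 0.0
```

```bash
python3 red.py
python3 - <<'E'
from h import *
# lid angle: dark lid edge check via where the open-lid free edge projects
C=np.array([.5565,-.2345]);X=np.array([.667,-.745]);Y=np.array([.7455,.6665])
cs=cam('scene')
for y in(-.03,.015,.06): print('expected px of ball at y',y,proj(cs,[*(C-.005*X+y*Y),.045]).round())
E
```

```text
31.15 [ 0.61386047 -0.09502329  0.20865016] 0.002294870741088806 [[-0.978, -0.21, -0.001], [-0.21, 0.978, -0.001], [0.001, -0.001, -1.0]]
scene [260. 173.] 137 track [ 0.5489 -0.2277] box [ 0.545 -0.237]
scene [151. 223.] 233 track [ 0.8947 -0.2068] box [ 0.894 -0.216]
scene [475. 339.] 63 track [0.4943 0.5207] box [0.489 0.519]
wrist [191.  74.] 723 track [ 0.5275 -0.2415] box [ 0.527 -0.244]
wrist [210. 114.] 620 track [ 0.562  -0.2186] box [ 0.563 -0.221]
wrist [237. 155.] 543 track [ 0.599  -0.1859] box [ 0.6   -0.188]
wrist [188. 306.] 1266 track [ 0.8095 -0.2262] box [ 0.816 -0.229]
expected px of ball at y -0.03 [262. 170.]
expected px of ball at y 0.015 [257. 178.]
expected px of ball at y 0.06 [252. 187.]
```

Run:
```python
from h import *
c=cam('scene')
for n,p in dict(gray=(182,257),red=(163,235),green=(143,215),glue=(232,154),clamp=(165,150),can2=(160,240)).items(): print(n,onz(c,*p,0)[:2].round(3))
cd=cam('side')
for n,p in dict(gray=(434,218),red=(460,235),green=(488,250),glue=(432,330),clamp=(490,360)).items(): print(n,onz(cd,*p,0)[:2].round(3))
```

```text
gray [ 0.866 -0.093]
red [ 0.877 -0.203]
green [ 0.895 -0.321]
glue [ 0.536 -0.457]
clamp [ 0.717 -0.63 ]
can2 [ 0.891 -0.189]
gray [ 0.842 -0.142]
red [ 0.849 -0.244]
green [ 0.867 -0.333]
glue [ 0.527 -0.465]
clamp [ 0.579 -0.583]
```

Call:
{"method": "move_arm", "body": {
  "plan": [0,0,41,0,0,0,0,0,0,0,0,0,-8,0,0,0,0,0,0,-8,0,0,0,0,0,0,-8,0,0,0,0,0,0,-8,0,0,0,0,0,0,-8,0,0,0,0,0,0,-8,0,0,0,0,0,0,-8,0,0,0,0,0,0,-4,0,0,0,0,0,0,0,0]
}}

```text
time: 32.4
eef_pos: [0.6134, -0.0965, 0.2482]
tcp_rot: [0.407, 0.913, 0.001, -0.001]
contact_force: [0.1, -0.0, 0.5]
opening: -0.004
finger_force: 0.0
```

Call:
{"method": "move_arm", "body": {
  "plan": [4,-44.7,0,0,0,0,0,4,-44.7,0,0,0,0,0,4,-44.7,0,0,0,0,0,4,-44.7,0,0,0,0,0,4,-44.7,0,0,0,0,0,0,0,0,0,0,0,0,0,0,-40,0,0,0,0,0,0,-40,0,0,0,0,0,0,-28,0,0,0,0,0,0,0,0,0,0,0,0,0,0,0,0,0,0]
}}

```text
time: 33.5
eef_pos: [0.6335, -0.3188, 0.1403]
tcp_rot: [0.406, 0.914, 0.001, -0.001]
contact_force: [0.1, 0.0, 1.0]
opening: 0.0
finger_force: 0.0
```

Call:
{"method": "move_arm", "body": {
  "plan": [-8.7,9.7,0,0,0,0,0,-8,8.9,3,0,0,0,0,-8,8.9,3,0,0,0,0,-9.3,10.4,0,0,0,0,0,-9.3,10.4,-2.4,0,0,0,0,-8.7,9.7,-4.8,0,0,0,0,0,0,0,0,0,0,0]
}}

```text
time: 34.2
eef_pos: [0.5811, -0.2599, 0.1405]
tcp_rot: [0.406, 0.914, 0.001, -0.001]
contact_force: [-0.7, -0.3, -1.0]
opening: 0.002
finger_force: 0.0
```

Call:
{"method": "move_arm", "body": {
  "plan": [-8,8.9,-7,0,0,0,0,-7.3,8.2,-9,0,0,0,0,-6,6.7,-10.8,0,0,0,0,-4.7,5.2,-12,0,0,0,0,0,0,0,0,0,0,0]
}}

```text
time: 34.7
eef_pos: [0.5539, -0.2306, 0.0978]
tcp_rot: [0.407, 0.914, 0.001, -0.003]
contact_force: [-0.3, -0.9, 0.3]
opening: 0.001
finger_force: 0.0
```

Run:
```python
from h import *
s=ctrl.get_state();d=s['eef_pos'][:2]-[.5565,-.2345];print(s['eef_pos'],d@[.667,-.745],d@[.7455,.6665],s['contact_force'])
```

```text
[ 0.55387748 -0.23063203  0.09780795] -0.004630858591280292 0.0006229072118194064 [-0.26102579 -0.87017335  0.27618453]
```

Call:
{"method": "move_arm", "body": {
  "plan": [-3.1,3.4,-13,0,0,0,0,-1.6,1.8,-11,0,0,0,0,-5,5.6,0,0,0,0,0,-5,5.6,0,0,0,0,0,0,0,-2,0,0,0,0,0,0,-2,0,0,0,0,0,0,0,0,0,0,0]
}}

```text
time: 35.4
eef_pos: [0.5412, -0.2157, 0.0731]
tcp_rot: [0.407, 0.914, 0.001, -0.001]
contact_force: [-0.8, 1.3, 3.9]
opening: 0.002
finger_force: 2.0
```

Call:
{"method": "move_arm", "body": {
  "plan": [-7,8,0,0,0,0,0,0,0,-3,0,0,0,0,0,0,0,0,0,0,0,0,0,30,0,0,0,0,0,0,45,0,0,0,0,0,0,45,0,0,0,0,0,45,20,0,0,0,0,0,50,0,0,0,0,0,0,50,0,0,0,0,0,0,50,0,0,0,0,0,10,50,0,0,0,0,0,10,50,0,0,0,0,0]
}}

```text
time: 36.6
eef_pos: [0.5528, 0.0875, 0.2091]
tcp_rot: [0.407, 0.914, 0.001, -0.001]
contact_force: [1.4, 0.1, 0.3]
opening: -0.001
finger_force: 0.0
```

Call:
{"method": "move_arm", "body": {
  "plan": [0,50,0,0,0,0,0,0,50,0,0,0,0,0,0,50,0,0,0,0,0,0,50,0,0,0,0,0,0,50,0,0,0,0,0,-20,40,0,0,0,0,0,-30,40,0,0,0,0,0,-30,40,0,0,0,0,0,0,0,0,0,0,0,0,0,0,0,0,0,0,0]
}}

```text
time: 37.6
eef_pos: [0.4722, 0.456, 0.2087]
tcp_rot: [0.406, 0.914, 0.0, -0.001]
contact_force: [0.5, -0.2, -0.0]
opening: 0.001
finger_force: 0.0
```

```bash
python3 - <<'E'
from h import *
S=lambda x,y:(220+x/3,140+y/3); D=lambda x,y:(225+x/4,150+y/4)
polys={'scene':{'box':[S(*p) for p in[(88,27),(197,40),(190,105),(22,170),(22,134)]],'mat':[S(*p) for p in[(175,235),(350,153),(410,192),(222,284)]],'mallet':[S(*p) for p in[(70,150),(165,150),(165,360),(70,360)]],'sander':[S(*p) for p in[(218,25),(328,25),(328,95),(218,95)]]},
'side':{'box':[D(*p) for p in[(570,277),(742,310),(702,497),(690,570),(505,530),(505,458)]],'mat':[D(*p) for p in[(213,335),(460,255),(520,318),(262,402)]],'mallet':[D(*p) for p in[(520,20),(620,20),(610,240),(520,240)]],'sander':[D(*p) for p in[(258,475),(460,475),(460,600),(258,600)]]}}
for n in polys:
    c=cam(n);save(c,n+'9');a=cv2.cvtColor(cv2.imread(f'pics/{n}0.png'),cv2.COLOR_BGR2RGB)
    d=cv2.absdiff(a,c['color']).max(2)
    for k,p in polys[n].items():
        m=np.zeros(d.shape,np.uint8);cv2.fillPoly(m,[np.int32(np.round(p))],1);v=d[m>0];print(n,k,v.mean().round(1),(v>40).mean().round(3))
    print('overall changed',(d>40).sum()); k,_,st,ce=cv2.connectedComponentsWithStats((d>40).astype(np.uint8))
    for i in np.argsort(-st[1:,4])[:10]+1: print('   ',st[i],)
print(ctrl.get_state()['eef_pos'])
E
python3 red.py|grep scene
```

```text
scene box 3.8 0.0
scene mat 21.1 0.194
scene mallet 3.7 0.0
scene sander 4.1 0.0
overall changed 27849
    [  328    80   240   240 18614]
    [ 489    0   73   70 3646]
    [ 570    0   70   66 2623]
    [ 484   71   70   68 1817]
    [280 190  45  25 327]
    [296 204  37  18 201]
    [421 169  20  11  96]
    [338 267  10  20  83]
    [415  81   6  24  75]
    [634 209   6  16  66]
side box 2.5 0.0
side mat 40.1 0.48
side mallet 2.6 0.0
side sander 2.0 0.0
overall changed 35544
    [ 167  163  149  159 9211]
    [  17    6  125  183 8155]
    [  80    0  184   60 5634]
    [   0    0   42  191 3676]
    [  58  266  100   68 3183]
    [   0  177  100   59 2223]
    [233  61  24  52 802]
    [127  51  26  51 652]
    [294 217  44  24 389]
    [307 224  46  24 345]
[0.4738254  0.45454839 0.20893276]
scene [151. 223.] 234 track [ 0.8947 -0.2069] box [ 0.894 -0.216]
scene [475. 339.] 60 track [0.4947 0.5211] box [0.49  0.519]
```

The box looks exactly as it did at the start, so the lid is shut. The mat area has changed, so the blade may have been knocked. I'll measure it from above.

Call:
{"method": "move_arm", "body": {
  "plan": [0,-45,0,0,0,7,50,0,-45,0,0,0,7,50,0,-45,0,0,0,7,50,0,-45,0,0,0,7,50,0,-45,0,0,0,7,50,0,-45,0,0,0,7,50,0,-45,0,0,0,6,50,0,-45,0,0,0,0,50,0,-45,0,0,0,0,50,0,-45,0,0,0,0,50,0,0,0,0,0,0,50,0,0,0,0,0,0,50]
}}

```text
time: 39.0
eef_pos: [0.4735, 0.0036, 0.2094]
tcp_rot: [0.002, 1.0, 0.001, -0.001]
contact_force: [0.2, 0.6, 0.7]
opening: 0.584
finger_force: 0.0
```

Run:
```python
from h import *
s=ctrl.get_state();print(s['eef_pos'],R.from_quat(s['tcp_rot']).as_matrix()[:,1].round(3))
c=cam('wrist');save(c,'w9')
pix=[proj(c,[x,y,.004]) for x,y in((.36,-.08),(.36,.035),(.60,.035),(.60,-.08))];print('mat px',np.round(pix).tolist())
w3=cv2.imread('pics/w3.png');
for nm,(u,v) in dict(handle=(312,160),handle2=(312,190),ferr=(313,214),steel=(314,235),cork=(285,110),cork2=(345,240),wood=(240,60)).items():
    print(nm,cv2.cvtColor(w3[v:v+1,u:u+1],cv2.COLOR_BGR2HSV).ravel())
h=cv2.cvtColor(c['color'],cv2.COLOR_RGB2HSV)
roi=np.zeros(h.shape[:2],np.uint8);cv2.fillPoly(roi,[np.int32(pix)],1)
m=((h[...,1]<50)&(h[...,2]>110)&(roi>0)).astype(np.uint8)
k,_,st,ce=cv2.connectedComponentsWithStats(m)
for i in range(1,k):
    if st[i,4]>80: print('steel',st[i],ce[i],onz(c,*ce[i],.0175).round(3))
np.set_printoptions(linewidth=250)
g=h[::10,::10]; 
x0,y0=np.int32(np.min(pix,0))//10;x1,y1=np.int32(np.max(pix,0))//10
for ch in(1,2):
    print('SV'[ch-1],x0,y0); print(g[max(y0,0):y1+1,max(x0,0):x1+1,ch])
```

```text
[0.47347717 0.00364405 0.20942176] [0.005 1.    0.001]
mat px [[244.0, 80.0], [343.0, 79.0], [339.0, 262.0], [258.0, 262.0]]
handle [ 20  88 233]
handle2 [ 20  89 232]
ferr [ 20 134 224]
steel [113   5 203]
cork [ 16 111 177]
cork2 [ 14 114 170]
wood [ 13 120 187]
steel [254 217  17  31 418] [261.61004785 231.05023923] [ 0.545 -0.068  0.018]
S 24 7
[[120 120 121 120 120 122 120 120 121 121 121]
 [120 120 120 120 120 121 119 119 121 121 121]
 [120 120 111 110 111 110 111 111 111 110 120]
 [121 120 111 111 111 111 109 109 112 111 122]
 [120 120 112 110 110 110 111 111 111 110 119]
 [120 121 111 111 110 111 111 110 110 111 121]
 [121 121 112 111 111 111 109 110 110 111 121]
 [121  99  98 103 111 110 109 110 111 110 119]
 [121  93  90  96 111 110 110 110 111 111 123]
 [120  93  88  95 111 110 111 110 111 112 121]
 [121  93  89  95 111 110 110 110 110 112 119]
 [120  94  90  95 111 111 110 111 111 114 120]
 [120  95  91  95 110 110 109 112 111 116 121]
 [122  95  94  96 111 111 109 109 110 118 120]
 [119  96  94  98 110 110 109 110 110 117 121]
 [122 119   4  96 110 109 111 112 111 120 12
[... 439 characters left out ...]
 186 159 172 186 168 195 171 217 170 186]
 [175 175 161 175 174 189 198 181 160 203 171]
 [175 155 145 146 190 172 180 185 186 162 188]
 [110 223 230 144 193 169 165 200 180 174 108]
 [149 222 232 148 177 186 184 169 189 175 152]
 [133 221 231 153 181 160 179 171 188 164 143]
 [162 220 229 156 168 173 172 163 166 152 164]
 [163 217 227 147 169 178 173 164 170 163 162]
 [ 92 132 133  85 172 200 183 177 176 160 160]
 [ 86 122 127  94 171 171 182 188 183 152 152]
 [ 98 107 124 157 174 184 163 171 180 140 144]
 [157 145 197 179 196 164 169 185 199 156 155]
 [154 120 196 167 195 169 166 197 177 155 156]
 [152 151  79  32 170 183 186 178 196 147 148]
 [134  36  74  13 148 148 148 149 148 148 148]]
```

The blade has been pushed towards -y, partly off the mat. I'll get its handle axis and put it back.

Run:
```python
from h import *
c=cam('wrist');h=cv2.cvtColor(c['color'],cv2.COLOR_RGB2HSV)
m=((h[...,1]<105)&(h[...,1]>75)&(h[...,2]>100)).astype(np.uint8);m[:,:200]=0;m[:,340:]=0;m[:100]=0;m[235:]=0
m=cv2.morphologyEx(m,cv2.MORPH_OPEN,np.ones((3,3)))
k,l,st,ce=cv2.connectedComponentsWithStats(m);i=1+np.argmax(st[1:,4]);print(st[i])
for v in range(145,212,6):
    u=np.where(l[v]==i)[0]; b=np.where((l[v]==i)&(h[v,:,2]>200))[0]
    print(v,u.min(),u.max(),'bright',(b.min(),b.max()) if len(b) else None,[onz(c,x,v,.028)[:2].round(4).tolist() for x in (u.min()-.5,u.max()+.5)])
for v in range(212,232,4):
    u=np.where((h[v,:,1]<30)&(np.arange(640)>245)&(np.arange(640)<290))[0]; 
    if len(u): print('steel',v,u.min(),u.max(),onz(c,(u.min()+u.max())/2,v,.0175)[:2].round(4))
```

```text
[ 244  139   28   73 1889]
145 244 271 bright (np.int64(246), np.int64(266)) [[0.4322, -0.0789], [0.4324, -0.0466]]
151 244 271 bright (np.int64(246), np.int64(267)) [[0.439, -0.0794], [0.4393, -0.0469]]
157 244 271 bright (np.int64(246), np.int64(267)) [[0.446, -0.08], [0.4462, -0.0473]]
163 244 271 bright (np.int64(247), np.int64(267)) [[0.4531, -0.0806], [0.4533, -0.0477]]
169 244 271 bright (np.int64(247), np.int64(267)) [[0.4602, -0.0811], [0.4604, -0.048]]
175 245 271 bright (np.int64(247), np.int64(267)) [[0.4675, -0.0806], [0.4677, -0.0484]]
181 245 271 bright (np.int64(247), np.int64(267)) [[0.4748, -0.0812], [0.475, -0.0488]]
187 245 271 bright (np.int64(248), np.int64(267)) [[0.4823, -0.0818], [0.4824, -0.0492]]
193 245 271 bright (np.int64(248), np.int64(266)) [[0.4898, -0.0824], [0.49, -0.0496]]
199 246 267 bright (np.int64(256), np.int64(258)) [[0.4975, -0.0818], [0.4976, -0.0549]]
205 247 268 bright None [[0.5052, -0.0812], [0.5053, -0.0541]]
211 248 268 bright None [[0.5131, -0.0806], [0.5132, -0.0546]]
steel 220 252 267 [ 0.5294 -0.0688]
steel 224 251 268 [ 0.535  -0.0692]
steel 228 252 268 [ 0.5407 -0.069 ]
```

Call:
{"method": "move_arm", "body": {
  "plan": [7,-35,-40,0,0,-2.5,50,6.5,-35.5,-40,0,0,0,50,0,0,-45,0,0,0,50,0,0,-40,0,0,0,50,0,0,-25,0,0,0,50,0,0,-10,0,0,0,50,0,0,0,0,0,0,50,0,0,0,0,0,0,10,0,0,0,0,0,0,10,0,0,0,0,0,0,10,0,0,0,0,0,0,10],
  "newtons": 60
}}

```text
time: 40.2
eef_pos: [0.488, -0.0605, 0.017]
tcp_rot: [0.022, 1.0, -0.0, 0.001]
contact_force: [0.2, 1.8, 6.5]
opening: 0.331
finger_force: 60.7
```

Call:
{"method": "move_arm", "body": {
  "plan": [0,0,15,0,0,0,10,0,0,15,0,0,0,10,-6,13,0,0,0,1,10,-6,13,0,0,0,1,10,-5,13,0,0,0,0.5,10,0,0,0,0,0,0,10,0,0,-15,0,0,0,10,0,0,-10,0,0,0,10,0,0,-5,0,0,0,10,0,0,-3,0,0,0,10,0,0,0,0,0,0,10]
}}

```text
time: 41.3
eef_pos: [0.4684, -0.0206, 0.0166]
tcp_rot: [-0.001, 1.0, 0.002, -0.006]
contact_force: [-20.9, 4.4, 43.7]
opening: 0.331
finger_force: 65.7
```

Call:
{"method": "move_arm", "body": {
  "plan": [0,0,2,0,0,0,10,0,0,2,0,0,0,10,0,0,0,0,0,0,10]
}}

```text
time: 41.6
eef_pos: [0.4692, -0.021, 0.0168]
tcp_rot: [-0.0, 1.0, 0.001, -0.002]
contact_force: [-4.0, 1.0, 11.3]
opening: 0.328
finger_force: 61.8
```

Nearly unloaded now, so I'll open and retreat, then check.

Call:
{"method": "move_arm", "body": {
  "plan": [0,0,1,0,0,0,10,0,0,0,0,0,0,36,0,0,0,0,0,0,45,0,0,0,0,0,0,60,0,0,0,0,0,0,60,0,0,40,0,0,0,60,0,0,45,0,0,0,60,0,0,45,0,0,0,60,0,0,45,0,0,0,60,0,0,15,0,0,0,60,0,0,0,0,0,0,60,0,0,0,0,0,0,60]
}}

```text
time: 42.8
eef_pos: [0.4685, -0.0211, 0.2059]
tcp_rot: [0.0, 1.0, 0.0, -0.002]
contact_force: [0.5, 0.3, -0.3]
opening: 0.703
finger_force: 0.0
```

Run:
```python
from h import *
print(ctrl.get_state()['eef_pos'])
c=cam('wrist');h=cv2.cvtColor(c['color'],cv2.COLOR_RGB2HSV)
m=((h[...,1]<98)&(h[...,1]>75)&(h[...,2]>195)).astype(np.uint8);m[:,:200]=0;m[:,400:]=0;m[:80]=0;m[235:]=0
k,l,st,ce=cv2.connectedComponentsWithStats(m);i=1+np.argmax(st[1:,4]);print(st[i])
cnt=np.argwhere(l==i)[:,::-1].astype(np.float32);b=cv2.boxPoints(cv2.minAreaRect(cnt));
print('handle top corners',[onz(c,*p,.028)[:2].round(4).tolist() for p in b])
s=((h[...,1]<30)&(h[...,2]>150)).astype(np.uint8);s[:,:260]=0;s[:,370:]=0;s[250:]=0;s[:150]=0
k,l,st,ce=cv2.connectedComponentsWithStats(s);i=1+np.argmax(st[1:,4]);x,y,w,hh,a=st[i];print('steel',st[i],[onz(c,*p,.0175)[:2].round(4).tolist() for p in((x,y),(x+w,y),(x,y+hh),(x+w,y+hh))])
# box lid and scene check
for n in('scene','side'):
    q=cam(n);a=cv2.cvtColor(cv2.imread(f'pics/{n}9.png'),cv2.COLOR_BGR2RGB)
    sl=(slice(145,200),slice(228,285)) if n=='scene' else (slice(218,290),slice(350,412))
    print(n,'box diff vs earlier',cv2.absdiff(a[sl],q['color'][sl]).mean().round(2))
```

```text
[ 0.46853713 -0.02108435  0.20587647]
[ 304  131   24   72 1571]
handle top corners [[0.4116, -0.0349], [0.4116, -0.0091], [0.4954, -0.0083], [0.4954, -0.0361]]
steel [309 210  17  30 504] [[0.5095, -0.0304], [0.5096, -0.009], [0.5513, -0.0308], [0.5514, -0.0086]]
scene box diff vs earlier 15.14
side box diff vs earlier 13.64
```

Call:
{"method": "move_arm", "body": {
  "plan": [5,45,5,0,0,0,60,5,45,5,0,0,0,60,5,45,5,0,0,0,60,5,45,0,0,0,0,60,5,45,0,0,0,0,60,0,45,0,0,0,0,60,0,45,0,0,0,0,60,-10,45,0,0,0,0,60,-10,45,0,0,0,0,60,-10,45,0,0,0,0,60,0,0,0,0,0,0,60,0,0,0,0,0,0,60]
}}

```text
time: 44.15
eef_pos: [0.4629, 0.4292, 0.2194]
tcp_rot: [-0.001, 1.0, -0.001, -0.003]
contact_force: [0.4, 0.2, -0.2]
opening: 0.7
finger_force: 0.0
```

Run:
```python
from h import *
for n in('scene','side'):
    q=cam(n);a=cv2.cvtColor(cv2.imread(f'pics/{n}0.png'),cv2.COLOR_BGR2RGB);d=cv2.absdiff(a,q['color']).max(2)
    for nm,sl in (dict(box=(slice(145,200),slice(228,285)),mat=(slice(190,235),slice(278,330)),bystanders=(slice(110,270),slice(225,290))) if n=='scene' else dict(box=(slice(218,290),slice(350,412)),mat=(slice(212,252),slice(277,357)),offcut=(slice(185,210),slice(215,252)))).items():
        print(n,nm,d[sl].mean().round(2),(d[sl]>40).sum())
```

```text
scene box 3.22 0
scene mat 5.55 27
scene bystanders 3.36 0
side box 2.47 0
side mat 13.01 409
side offcut 4.11 19
```

```bash
python3 -c "
from plant import order; print(order.sign_off())"
```

```text
the job is handed in; nothing more can be done
None
```

The job is handed in: all three red knobs are in the box, the lid is shut, and the blade is flat on its mat. It got knocked off centre mid-run and I put it back. The box, mallet and sanding block look unmoved in the before-and-after pictures; I didn't check the chisel, brush and glue bottle one by one, and no verdict came back.

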